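# Pick the softest force beam by feel and mount it

## Robot

A 6-joint arm with a two-finger parallel gripper is mounted at the origin on a cart in front of the work surface, level with it; the furniture and walls round the work are solid. World frame = base frame: x ahead of the robot, y to its left, z up, the work surface at z = 0. Lengths are in m, angles in degrees, forces in N, time in s.
With the tool pointing down it reaches from about 0.25 to 0.8 m from the base axis. Payload 8.5 kg.
Tool frame: the origin (TCP) lies on the centre line of the jaws, within the pads' length; the fingertips stand 11 mm ahead of it and the grasp point (between the pads) lies 8 mm behind it; z points along the fingers, y is the line along which they close (so a half turn about z gives the same grasp; the last joint's range is limited). The gripper opens to 85 mm and grips with 20 to 120 N. Pads are 22 mm wide; open, the fingers measure 114 mm over their backs; the gripper's body (76 mm by 85 mm) begins 54 mm behind the grasp point. The pads swing forward as they close: fully open they stand 13 mm farther back than shut.
Start: joints at [-71.219, 13.648, -0.773, 75.585, 0, 90], TCP at [0.169, -0.497, 0.242] pointing down, gripper open.
Joint ranges: [-152.45, 152.45], [-59.26, 108.67], [-65.41, 83.53], [-104.44, 129.93], [-82.83, 76.93], [-180, 180]. Speed limits (degrees/s): [127.2, 127.2, 159.86, 180, 180, 180].

## Interface

Orientations are given as [roll, pitch, yaw] about the fixed x, y, z axes, in that order (R = Rz(yaw) Ry(pitch) Rx(roll)).
In Python, from bench import bot gives the robot as it stands.
- The arm moves only by the tool step_arm, never from a script. Its argument "targets" is a list of rows, each a list of 4 numbers: the shift along the world's x, y, z in mm, then the turn about the world's z in degrees. A call has 1 to 8 rows; each row shifts and turns the commanded pose from where the row before left it; what a row does not reach is not made up. A row lasts 1/10 s, in which the tool goes at most 50 mm and 8.59 degrees, less where a joint would pass 70% of its speed; a pose out of reach is approached as far as the arm can. A call with a gripper value outside its range is refused whole. "claw" is the opening, from 0 (shut) to 1 (fully open), set as the call begins (left out, the last holds). The fingers move at their own pace and stop on an object; "grip_force" is the grip in N (left out, the last holds). Time passes only in rows, so rows that do not move let the fingers close. It gives the time, the measured TCP pose, the force, the opening and the grip force at its end, in the units of the state.
- bot.get_obs(): the state, without advancing time (a new reading comes with each control period).
- bot.read_camera(name): name is "scene" or "top" or "wrist"; returns a dict with "color" (400x640x3 uint8, blue, green, red), "fx", "fy", "cx", "cy" (pixels), "R" (3x3) and "t" (3): a world point X has camera coordinates R X + t. Camera axes: x right, y down, z forward; pixel columns grow to the right and rows downward; lengths in m; the calibration is good to about 2 mm. The wrist camera is an equidistant fisheye: a pixel r from the principal point sees the ray r / f radians off the axis. A picture is of the moment at which its call begins. There is no depth.
- bot.finish_job(): hands the job in; it is judged then, once.
The state is a dict: "time_s": time; "q": joint angles; "qvel": joint speeds; "joint_efforts": joint torques, N m; "tcp_pos": TCP position; "ee_rot": TCP orientation; "ft_force": force on the tool from outside, world axes, zero at the start; "torque": the same for the moment, N m; "finger_gap": finger opening in m; "finger_force": force on a finger pad.
Only numpy, scipy, OpenCV 4.12 (cv2) and the standard library are available. Lean on these libraries where they do the work, as an engineer would, in place of code of your own. Each camera call takes 0.05 s, during which the arm holds its last target. There are 200 camera calls.

## Task

The three leaf-spring force beams in the tray look alike, but one has a much softer leaf, and that is the one needed for today's small muscle. From left to right, press each beam's tip button slowly down onto its stop, hold it there for a moment and let it up, judging how stiff the leaf is (more than 25 N would spoil it). Then lift the softest beam out by its clamp block, lower it into the mount's channel, slide it fully home under the bridge without forcing it (40 N at most), let go, and check it by slowly pressing its button down to the stop once more in the same way; leave the other beams in their pockets and the things around undisturbed.

Things in the scene. Friction and masses are not known exactly. Their poses are not given: they have to be found in the camera images.
- tray: Grey storage tray, 150 x 252 x 12 mm, fixed. Origin: centre of its underside. Three pockets, 6 mm deep (floor at z 6), lie along its x at y +80, 0 and -80 mm (left, middle, right seen from the robot), a beam in each, tip towards the robot (-x of the tray), with about 1.5 mm of play.
- beam_a: One of three force beams that look alike; one, in any pocket, has a leaf less than half as stiff as the others. Origin: centre of the underside of the base bar, 120 x 24 x 8 mm; x points from free tip to clamp block, z up. Solid block x 12..44, 24 wide, top z 40 (screws to 43): grip across the 24 mm, fingertips at z 12 to 16. Bare toe x 44..60. 140 to 220 g, balances near x 22.
- beam_b: A force beam like beam_a: same outer sizes, origin and axes; told apart only by how its leaf feels. On each a steel leaf 12 mm wide runs from the block towards -x at z 26, ending at x -53, with the button on it at x -46.
- beam_c: A force beam like beam_a: same outer sizes, origin and axes; told apart only by how its leaf feels (its stop, below the tip, is set to another height on each beam).
- button_a (a point): Top of the 13 mm domed steel button on the free tip of beam_a's leaf, where it is pressed straight down: x -46, z 32.6 mm in the beam's frame when free.
- leaf_a (a joint): Bending of beam_a's leaf, rad: 0 free, growing as the button goes down (52 mm lever: 0.1 rad is 5.2 mm). A rubber-tipped stop, set differently on each beam, ends it after 4 to 8.5 mm. The leaf pushes back in proportion, 0.3 to 1.6 N per mm by beam, at most 10 N just before the stop; on the stop the force climbs by about 7 N per mm.
- button_b (a point): Top of the 13 mm domed steel button on the free tip of beam_b's leaf, where it is pressed straight down: x -46, z 32.6 mm in the beam's frame when free.
- leaf_b (a joint): Bending of beam_b's leaf, rad: 0 free, growing as the button goes down (52 mm lever: 0.1 rad is 5.2 mm). A rubber-tipped stop, set differently on each beam, ends it after 4 to 8.5 mm. The leaf pushes back in proportion, 0.3 to 1.6 N per mm by beam, at most 10 N just before the stop; on the stop the force climbs by about 7 N per mm.
- button_c (a point): Top of the 13 mm domed steel button on the free tip of beam_c's leaf, where it is pressed straight down: x -46, z 32.6 mm in the beam's frame when free.
- leaf_c (a joint): Bending of beam_c's leaf, rad: 0 free, growing as the button goes down (52 mm lever: 0.1 rad is 5.2 mm). A rubber-tipped stop, set differently on each beam, ends it after 4 to 8.5 mm. The leaf pushes back in proportion, 0.3 to 1.6 N per mm by beam, at most 10 N just before the stop; on the stop the force climbs by about 7 N per mm.
- mount: Fixed aluminium mount, plate 156 x 72 x 10 mm. Origin: below the channel, on the underside; x points along the channel to its closed end. On the plate two walls, x -62..38, form a channel 28 mm wide, walls 10 mm high with flared tops. Bridge x 48..62, underside 9.6 and top 15.6 mm above the plate; end wall at x 62. Beam goes in toe towards the bridge, tip towards the open end.
- mount_home (a point): On the mount's plate, at x 2, y 0, z 10 mm of the mount: where a beam's origin lies when fully home, axes parallel to the mount's. To get there lower the beam onto the plate with its origin about 18 mm short of this point (toe just clear of the bridge), then slide it along +x until the toe, under the bridge, meets the end wall.
- forceps: Steel forceps lying on the bench, 122 mm long; leave alone. Origin at the centre of the underside.
- wax_block: Cream paraffin block 30 x 46 x 22 mm; leave alone. Origin at the centre of the underside.
- vial_0: Small screw vial 23 mm across, 48 mm high, standing; leave alone. Origin at the centre of the underside.
Mind the look-alikes: they are no part of the job. Leave any turquoise look-alike of the beam_c alone.

How it is judged (in metres and radians):
On the way, in this order (a step that is already met when the one before it is completed fails the run):
1. the leaf of the beam in the left pocket is pressed down onto its stop (within 0.5 mm) and held 0.1 s (((y of beam_a in the frame of tray above 0.04 m and value of joint leaf_a above 0.0765 rad and contact force between anything else and leaf_a above 1 N) or (y of beam_b in the frame of tray above 0.04 m and value of joint leaf_b above 0.115 rad and contact force between anything else and leaf_b above 1 N) or (y of beam_c in the frame of tray above 0.04 m and value of joint leaf_c above 0.1438 rad and contact force between anything else and leaf_c above 1 N))), for 0.1 s.
2. then the one in the middle pocket, likewise (((y of beam_a in the frame of tray between -0.04 and 0.04 m and value of joint leaf_a above 0.0765 rad and contact force between anything else and leaf_a above 1 N) or (y of beam_b in the frame of tray between -0.04 and 0.04 m and value of joint leaf_b above 0.115 rad and contact force between anything else and leaf_b above 1 N) or (y of beam_c in the frame of tray between -0.04 and 0.04 m and value of joint leaf_c above 0.1438 rad and contact force between anything else and leaf_c above 1 N))), for 0.1 s.
3. then the one in the right pocket, likewise (((y of beam_a in the frame of tray between -0.12 and -0.04 m and value of joint leaf_a above 0.0765 rad and contact force between anything else and leaf_a above 1 N) or (y of beam_b in the frame of tray between -0.12 and -0.04 m and value of joint leaf_b above 0.115 rad and contact force between anything else and leaf_b above 1 N) or (y of beam_c in the frame of tray between -0.12 and -0.04 m and value of joint leaf_c above 0.1438 rad and contact force between anything else and leaf_c above 1 N))), for 0.1 s.
4. a beam is lifted clear of the tray, its bar 20 mm or more above the pocket floor (((z of beam_a in the frame of tray above 0.026 m and distance of beam_a from where it was at the start of the episode above 0.018 m) or (z of beam_b in the frame of tray above 0.026 m and distance of beam_b from where it was at the start of the episode above 0.018 m) or (z of beam_c in the frame of tray above 0.026 m and distance of beam_c from where it was at the start of the episode above 0.018 m))), for 0.1 s.
5. a beam lies fully home in the mount and its leaf, pressed there, proves to be the soft one: bent 0.055 to 0.112 rad it pushes back with less than 3 N (((horizontal distance between beam_a and mount_home below 0.0035 m and z of beam_a in the frame of mount_home between -0.003 and 0.0025 m and angle between the x axis of beam_a and the x axis of mount, either way round below 0.06 rad and angle between beam_a's own z axis and vertical below 0.05 rad and value of joint leaf_a between 0.055 and 0.112 rad and contact force between anything else and leaf_a between 0.8 and 3 N) or (horizontal distance between beam_b and mount_home below 0.0035 m and z of beam_b in the frame of mount_home between -0.003 and 0.0025 m and angle between the x axis of beam_b and the x axis of mount, either way round below 0.06 rad and angle between beam_b's own z axis and vertical below 0.05 rad and value of joint leaf_b between 0.055 and 0.112 rad and contact force between anything else and leaf_b between 0.8 and 3 N) or (horizontal distance between beam_c and mount_home below 0.0035 m and z of beam_c in the frame of mount_home between -0.003 and 0.0025 m and angle between the x axis of beam_c and the x axis of mount, either way round below 0.06 rad and angle between beam_c's own z axis and vertical below 0.05 rad and value of joint leaf_c between 0.055 and 0.112 rad and contact force between anything else and leaf_c between 0.8 and 3 N))), for 0.03 s.
6. the same press goes on down to the stop (within 0.5 mm) and is held 0.1 s (((horizontal distance between beam_a and mount_home below 0.0035 m and z of beam_a in the frame of mount_home between -0.003 and 0.0025 m and angle between the x axis of beam_a and the x axis of mount, either way round below 0.06 rad and angle between beam_a's own z axis and vertical below 0.05 rad and value of joint leaf_a above 0.0765 rad and contact force between anything else and leaf_a above 1 N) or (horizontal distance between beam_b and mount_home below 0.0035 m and z of beam_b in the frame of mount_home between -0.003 and 0.0025 m and angle between the x axis of beam_b and the x axis of mount, either way round below 0.06 rad and angle between beam_b's own z axis and vertical below 0.05 rad and value of joint leaf_b above 0.115 rad and contact force between anything else and leaf_b above 1 N) or (horizontal distance between beam_c and mount_home below 0.0035 m and z of beam_c in the frame of mount_home between -0.003 and 0.0025 m and angle between the x axis of beam_c and the x axis of mount, either way round below 0.06 rad and angle between beam_c's own z axis and vertical below 0.05 rad and value of joint leaf_c above 0.1438 rad and contact force between anything else and leaf_c above 1 N))), for 0.1 s.
At the end, for the whole second after the job is handed in: The softest beam lies flat in the mount's channel, fully home: its origin within 3.5 mm of mount_home, parallel to the channel within 0.06 rad, at rest and released; the other two beams lie in their pockets within 8 mm of where they were (((horizontal distance between beam_a and mount_home below 0.0035 m and z of beam_a in the frame of mount_home between -0.003 and 0.0025 m and angle between the x axis of beam_a and the x axis of mount, either way round below 0.06 rad and angle between each of beam_a, beam_b, beam_c's own z axis and vertical below 0.05 rad and linear speed of beam_a below 0.02 m/s and distance of each of beam_b, beam_c from where it was at the start of the episode below 0.008 m) or (horizontal distance between beam_b and mount_home below 0.0035 m and z of beam_b in the frame of mount_home between -0.003 and 0.0025 m and angle between the x axis of beam_b and the x axis of mount, either way round below 0.06 rad and angle between each of beam_b, beam_a, beam_c's own z axis and vertical below 0.05 rad and linear speed of beam_b below 0.02 m/s and distance of each of beam_a, beam_c from where it was at the start of the episode below 0.008 m) or (horizontal distance between beam_c and mount_home below 0.0035 m and z of beam_c in the frame of mount_home between -0.003 and 0.0025 m and angle between the x axis of beam_c and the x axis of mount, either way round below 0.06 rad and angle between each of beam_c, beam_a, beam_b's own z axis and vertical below 0.05 rad and linear speed of beam_c below 0.02 m/s and distance of each of beam_a, beam_b from where it was at the start of the episode below 0.008 m))); the robot touches nothing.
It fails at once if a leaf is loaded with more than 25 N (contact force between anything else and leaf_a above 25 N or contact force between anything else and leaf_b above 25 N or contact force between anything else and leaf_c above 25 N).
It fails at once if the beam is forced into the mount with more than 40 N (contact force between any of beam_a, beam_b, beam_c and mount above 40 N).
It fails at once if two beams are out of their pockets (moved more than 15 mm) (distance of each of beam_a, beam_b from where it was at the start of the episode above 0.015 m or distance of each of beam_a, beam_c from where it was at the start of the episode above 0.015 m or distance of each of beam_b, beam_c from where it was at the start of the episode above 0.015 m).
It fails at once if the forceps, the wax block or the vial is moved more than 15 mm (distance of any of forceps, wax_block, vial_0 from where it was at the start of the episode above 0.015 m).
It also fails if it takes over 61 s, if anything falls off the work surface, if the arm or the gripper's body presses on something with over 40 N, if the wrist force passes 120 N, or if a joint passes its speed limit or range.

## Working session

There is one attempt and no reset: what is moved stays moved. The work goes in short steps, Python scripts to look and compute and a tool call to move; the robot and the scene stay as the last step left them, time stands still between calls to the robot, and variables do not carry over. Pictures are saved under pics/ and viewed, at most 10 in all, crops included, and the job is handed in when it is done.

Besides the shell and the picture viewer there is one more tool, called in YAML: its name, and indented under it one key for each argument. step_arm: Moves the arm, as the interface text tells. Its arguments: {"type":"object","properties":{"targets":{"type":"array","items":{"type":"array","items":{"type":"number"}}},"claw":{"type":"number"},"grip_force":{"type":"number"}},"required":["targets"]}

```bash
mkdir -p pics; python3 - <<'E'
from bench import bot
import cv2,pickle
o=bot.get_obs();print(o)
d={}
for n in("top","scene"):
    c=bot.read_camera(n);d[n]=c;cv2.imwrite(f"pics/{n}0.png",c["color"]);print(n,c["fx"],c["cx"],c["cy"],c["R"],c["t"])
pickle.dump(d,open("cams.pkl","wb"))
E
```

```text
{'time_s': 0.0, 'q': array([-7.12182307e+01,  1.36799034e+01, -8.17191279e-01,  7.55856823e+01,
       -7.64594786e-04,  9.00000817e+01]), 'qvel': array([-0.04110506,  0.05547024, -0.02575201,  0.0138716 ,  0.10677825,
       -0.03045313]), 'joint_efforts': array([ 2.46858923e-03, -5.38785589e+01,  3.46432757e+01,  1.85404223e-02,
        1.45162735e-04,  2.06132182e-05]), 'tcp_pos': array([ 0.16889442, -0.49665429,  0.24168559]), 'ee_rot': array([-1.79917223e+02,  7.64711962e-04,  1.87816887e+01]), 'ft_force': array([0.05881303, 0.93814971, 0.24227263]), 'torque': array([ 0.0325277 ,  0.04602085, -0.03355335]), 'finger_force': 0.0, 'finger_gap': 0.08535436456865923}
top 447.89787884192066 317.2540010461657 200.7697410037471 [[ 0.00989884 -0.99973314 -0.02087234]
 [-0.99564167 -0.00791825 -0.09292453]
 [ 0.09273446  0.02170122 -0.99545436]] [0.03616238 0.51799813 1.13132036]
scene 383.0568780046006 312.143028343456 200.46503854657118 [[-0.90305825 -0.42944523  0.00791133]
 [-0.32227686  0.66529315 -0.67344091]
 [ 0.28394263 -0.61070601 -0.73919873]] [0.47134915 0.17034974 0.95326947]
```

View pics/top0.png

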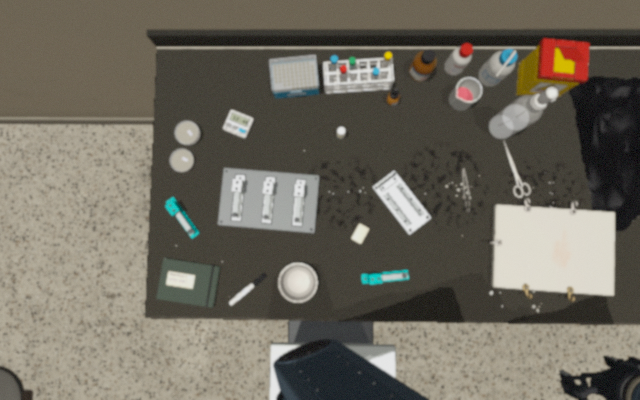

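View pics/scene0.png

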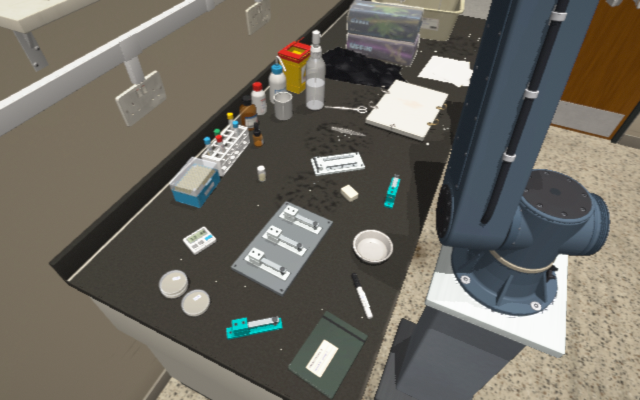

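Top: tray centred at about (269,200) with the grey beams at (238,198), (268,199) and (299,202); mount at (402,202), forceps (465,190), wax (360,233), vial (341,131). Turquoise look-alikes at (182,217) and (386,277) are not the beams in the tray. I'll confirm with an enlarged crop.

```bash
python3 - <<'E'
import cv2,pickle,numpy as np
d=pickle.load(open("cams.pkl","rb"))
im=d["top"]["color"]
a=cv2.resize(im[160:240,210:325],None,fx=6,fy=6,interpolation=cv2.INTER_CUBIC) 
b=cv2.resize(im[165:240,365:440],None,fx=6,fy=6,interpolation=cv2.INTER_CUBIC)
cv2.imwrite("pics/tray.png",a);cv2.imwrite("pics/mount.png",b)
E
```

```text
(no output)
```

View pics/tray.png

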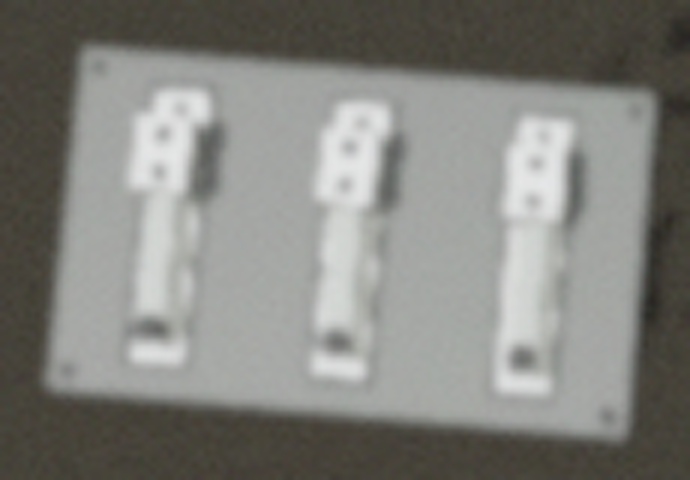

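View pics/mount.png

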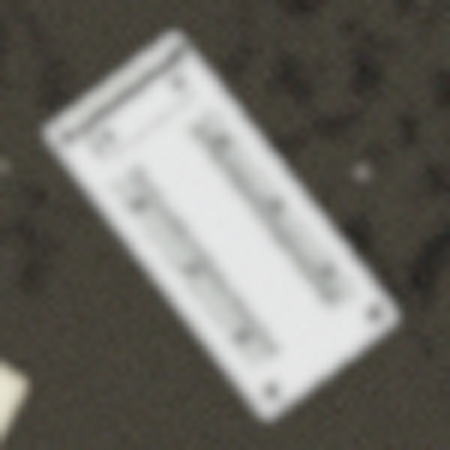

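Tray crop: corners at (80,45), (658,92), (630,438), (43,392). The three grey beams have blocks away from the robot and buttons near (152,325), (338,340), (522,355); the turquoise ones are outside. Mount crop: bridge at upper left, plate corners (175,28), (402,318), (268,422), (42,133).

```bash
cat > h.py <<'E'
import numpy as np,cv2
def ray(c,u,v,fish=False):
    x=(u-c["cx"])/c["fx"];y=(v-c["cy"])/c["fy"]
    if fish:
        r=np.hypot(x,y); s=np.sin(r)/r if r>1e-9 else 1; d=np.array([x*s,y*s,np.cos(r)])
    else: d=np.array([x,y,1.])
    R=np.asarray(c["R"]);return -R.T@c["t"],R.T@d
def hit(c,u,v,z,fish=False):
    o,d=ray(c,u,v,fish);return o+d*(z-o[2])/d[2]
def proj(c,P,fish=False):
    X=np.asarray(c["R"])@np.asarray(P)+c["t"]
    if fish:
        h=np.hypot(X[0],X[1]);r=np.arctan2(h,X[2]);k=r/max(h,1e-9)
        return c["cx"]+c["fx"]*X[0]*k,c["cy"]+c["fy"]*X[1]*k
    return c["cx"]+c["fx"]*X[0]/X[2],c["cy"]+c["fy"]*X[1]/X[2]
def fit2(local,world):  # rigid 2D
    L=np.array(local);W=np.array(world);l=L.mean(0);w=W.mean(0)
    H=(L-l).T@(W-w);a=np.arctan2(H[0,1]-H[1,0],H[0,0]+H[1,1])
    R=np.array([[np.cos(a),-np.sin(a)],[np.sin(a),np.cos(a)]]);t=w-R@l
    return a,t,(L@R.T+t-W)
E
python3 - <<'E'
from h import *;import pickle
np.set_printoptions(precision=4,suppress=True)
c=pickle.load(open("cams.pkl","rb"))["top"]
def q(p,x0,y0):return x0+(p[0]+.5)/6-.5,y0+(p[1]+.5)/6-.5
W=[hit(c,*q(p,210,160),.012)[:2] for p in[(80,45),(658,92),(630,438),(43,392)]]
a,t,e=fit2([(.075,.126),(.075,-.126),(-.075,-.126),(-.075,.126)],W);print(np.degrees(a),t,e*1e3)
R=np.array([[np.cos(a),-np.sin(a)],[np.sin(a),np.cos(a)]])
for y in(.08,0,-.08):print(y,"origin",R@[0,y]+t,"button",R@[-.046,y]+t,"block",R@[.028,y]+t)
for p in[(152,325),(338,340),(522,355)]:print("btn px",hit(c,*q(p,210,160),.0386))
pts=[(42,133),(175,28),(402,318),(268,422)]
W=np.array([hit(c,*q(p,365,165),z)[:2] for p,z in zip(pts,(.0256,.0256,.01,.01))]);print(W)
a,t,e=fit2([(.078,.036),(.078,-.036),(-.078,-.036),(-.078,.036)],W);print(np.degrees(a),t,e*1e3)
W=[hit(c,*q(p,365,165),.02)[:2] for p in[(130,170),(208,120),(340,300),(262,358)]]
a,t,e=fit2([(.038,.018),(.038,-.018),(-.062,-.018),(-.062,.018)],W);print("walls",np.degrees(a),t,e*1e3)
E
```

```text
-4.139469589489579 [0.5206 0.1693] [[-1.5831 -1.3779]
 [-0.6131  1.7052]
 [ 0.7715  1.8686]
 [ 1.4246 -2.1959]]
0.08 origin [0.5264 0.2491] button [0.4805 0.2524] block [0.5543 0.2471]
0 origin [0.5206 0.1693] button [0.4747 0.1726] block [0.5486 0.1673]
-0.08 origin [0.5149 0.0895] button [0.469  0.0928] block [0.5428 0.0875]
btn px [0.4814 0.2503 0.0386]
btn px [0.4757 0.1709 0.0386]
btn px [0.47   0.0926 0.0386]
[[ 0.555  -0.099 ]
 [ 0.601  -0.1563]
 [ 0.4776 -0.2555]
 [ 0.4323 -0.1975]]
38.71589689843356 [ 0.5165 -0.1771] [[-0.1662 -1.1774]
 [-1.1332 -0.1106]
 [ 0.5022  1.5636]
 [ 0.7972 -0.2756]]
walls 35.268969506934276 [ 0.5212 -0.1752] [[ 1.9567 -1.1993]
 [ 0.7799  3.064 ]
 [-3.5454  1.1243]
 [ 0.8087 -2.9889]]
```

step_arm:
  targets:
    - [33,36,1,-2.86]
    - [33,36,1,-2.86]
    - [33,36,1,-2.86]
    - [33,36,1,-2.86]
    - [33,36,1,-2.86]
    - [33,36,1,-2.86]
    - [33,36,1,-2.86]
    - [33,36,1,-2.86]

```text
time_s: 0.9
tcp_pos: [0.4339, -0.2072, 0.2502]
ee_rot: [-180.0, 0.0, -4.2]
ft_force: [0.4, -0.3, 0.1]
finger_gap: 0.085
finger_force: 0.0
```

step_arm:
  targets:
    - [0,0,0,0]
    - [0,0,0,0]
    - [0,0,0,0]

```text
time_s: 1.2
tcp_pos: [0.4325, -0.2093, 0.25]
ee_rot: [-180.0, 0.0, -4.1]
ft_force: [-0.3, -0.3, -0.6]
finger_gap: 0.0856
finger_force: 0.0
```

```bash
python3 - <<'E'
from bench import bot
import cv2,pickle
c=bot.read_camera("wrist");pickle.dump(c,open("w1.pkl","wb"));cv2.imwrite("pics/w1.png",c["color"])
o=bot.get_obs();print(o["time_s"],o["tcp_pos"],o["ee_rot"],c["fx"],-c["R"].T@c["t"])
E
```

```text
1.25 [ 0.43228949 -0.20967165  0.25010991] [-1.79992966e+02  3.39056661e-02 -4.15476671e+00] 309.70691628693146 [ 0.50641947 -0.21342251  0.38122764]
```

step_arm:
  targets:
    - [0,44,0,0]
    - [0,44,0,0]
    - [0,44,0,0]
    - [0,44,0,0]
    - [0,44,0,0]
    - [0,44,0,0]
    - [0,44,0,0]
    - [0,44,0,0]
  claw: 0.0

```text
time_s: 2.05
tcp_pos: [0.4329, 0.0435, 0.2504]
ee_rot: [-175.4, 0.1, 2.7]
ft_force: [1.0, -0.9, -1.4]
finger_gap: 0.0005
finger_force: 0.0
```

step_arm:
  targets:
    - [0,0,0,0]
    - [0,0,0,0]
    - [0,0,0,0]

```text
time_s: 2.35
tcp_pos: [0.4331, 0.0429, 0.2503]
ee_rot: [-175.5, 0.1, 2.6]
ft_force: [-0.8, -0.2, -0.1]
finger_gap: 0.0001
finger_force: 0.0
```

```bash
python3 - <<'E'
from bench import bot
import cv2,pickle
c=bot.read_camera("wrist");pickle.dump(c,open("w2.pkl","wb"));cv2.imwrite("pics/w2.png",c["color"])
o=bot.get_obs();print(o["time_s"],o["tcp_pos"],o["ee_rot"],c["fx"],-c["R"].T@c["t"],o["ft_force"])
E
```

```text
2.4 [0.43313868 0.04305859 0.25032554] [-1.75457096e+02  6.41664780e-02  2.65710848e+00] 309.70691628693146 [0.50769626 0.03708981 0.38108025] [-0.13992786  0.18202706  0.17342243]
```

View pics/w1.png

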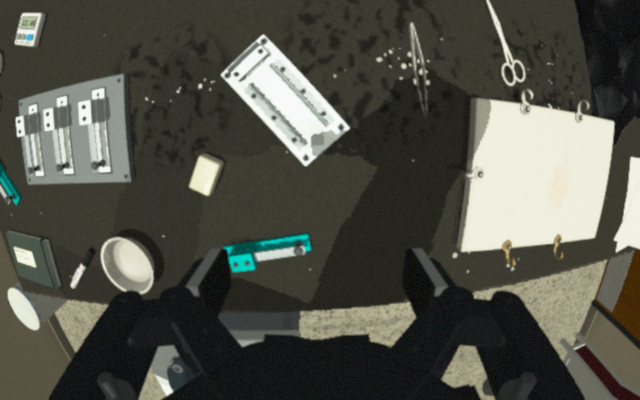

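View pics/w2.png

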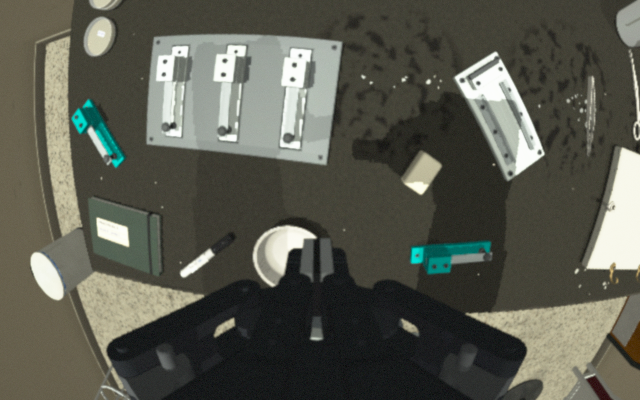

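Wrist 1 shows the mount: corners (264,35), (350,127), (306,165), (222,75), wall rows (272,66)-(325,118) and (252,87)-(303,140). Wrist 2 shows the tray corners (153,37), (342,41), (326,164), (147,144) and buttons near (167,126), (222,134), (289,141). The tool tilted during the last fast move, so I'll check that it straightens.

step_arm:
  targets:
    - [5,20,0,0]
    - [5,20,0,0]
    - [5,20,0,-2]
    - [5,20,0,-2]
    - [5,20,0,-2]
    - [0,20,0,0]
    - [0,0,0,0]

```text
time_s: 3.1
tcp_pos: [0.4636, 0.0732, 0.2502]
ee_rot: [-171.2, 0.1, 3.5]
ft_force: [0.8, -0.0, -1.2]
finger_gap: 0.0001
finger_force: 0.0
```

```bash
python3 - <<'E'
from h import *;import pickle
np.set_printoptions(precision=4,suppress=True)
c=pickle.load(open("w2.pkl","rb"))
W=[hit(c,*p,.012,True)[:2] for p in[(153,37),(342,41),(326,164),(147,144)]]
a,t,e=fit2([(.075,.126),(.075,-.126),(-.075,-.126),(-.075,.126)],W);print(np.degrees(a),t,e*1e3)
for p in[(167,126),(222,134),(289,141)]:print("btn px",hit(c,*p,.0386,True))
c=pickle.load(open("w1.pkl","rb"))
pts=[(222,75),(264,35),(350,127),(306,165)]
W=np.array([hit(c,*p,z,True)[:2] for p,z in zip(pts,(.0256,.0256,.01,.01))])
a,t,e=fit2([(.078,.036),(.078,-.036),(-.078,-.036),(-.078,.036)],W);print(np.degrees(a),t,e*1e3)
W=[hit(c,*p,.02,True)[:2] for p in[(252,87),(272,66),(325,118),(303,140)]]
a,t,e=fit2([(.038,.018),(.038,-.018),(-.062,-.018),(-.062,.018)],W);print("walls",np.degrees(a),t,e*1e3)
cv2.imwrite("pics/w1c.png",cv2.resize(c["color"][25:175,210:360],None,fx=4,fy=4,interpolation=cv2.INTER_CUBIC))
E
```

```text
-4.123265118624043 [0.5205 0.1715] [[-0.1387 -0.8502]
 [ 0.2356  0.364 ]
 [ 0.048  -0.3863]
 [-0.1449  0.8725]]
btn px [0.4815 0.2497 0.0386]
btn px [0.4715 0.1736 0.0386]
btn px [0.4656 0.0933 0.0386]
37.455644535588924 [ 0.5158 -0.1786] [[ 1.7432  4.5566]
 [ 4.6036  0.3446]
 [-2.6647 -2.9856]
 [-3.6821 -1.9156]]
walls 39.72481534432121 [ 0.5223 -0.1732] [[ 4.5074  5.4639]
 [ 5.3709  3.1418]
 [-5.3782 -4.4611]
 [-4.5001 -4.1445]]
```

View pics/w1c.png

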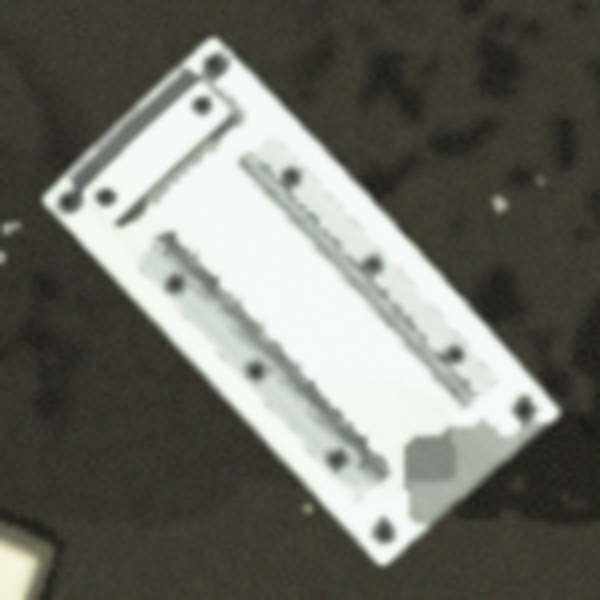

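```bash
python3 - <<'E'
from bench import bot
o=bot.get_obs();print(o)
E
```

```text
{'time_s': 3.1, 'q': array([  3.43551405,   7.98043738,  -7.35608802,  74.80319829,
         8.80912218, 179.9427659 ]), 'qvel': array([-0.04059898, -0.54191561, -0.52635606,  0.18785143, -1.03066517,
       -0.04392526]), 'joint_efforts': array([-2.28449993e-02, -4.54402864e+01,  3.47927856e+01, -7.81389372e-02,
        7.84196388e-01, -2.19456656e-04]), 'tcp_pos': array([0.46356639, 0.07321058, 0.25016677]), 'ee_rot': array([-1.71190744e+02,  1.30958604e-01,  3.49207317e+00]), 'ft_force': array([ 0.82149912, -0.04598927, -1.20750347]), 'torque': array([-0.10993923, -0.0067758 ,  0.00353245]), 'finger_force': 0.0, 'finger_gap': 7.733818449684423e-05}
```

Joint 6 ran into its limit (yaw must exceed joint 1), so I'll use the half-turned grasp at yaw about 176.

step_arm:
  targets:
    - [0,0,0,8.5]
    - [0,0,0,8.5]
    - [0,0,0,8.5]
    - [0,0,0,8.5]
    - [0,0,0,8.5]
    - [0,0,0,8.5]
    - [0,0,0,8.5]
    - [0,0,0,8.5]

```text
time_s: 3.9
tcp_pos: [0.4633, 0.0728, 0.2504]
ee_rot: [-171.2, 0.1, 71.8]
ft_force: [-0.0, 0.6, 0.1]
finger_gap: -0.0
finger_force: 0.0
```

step_arm:
  targets:
    - [0,20,0,8.5]
    - [0,20,0,8.5]
    - [0,20,0,8.5]
    - [0,20,0,8.5]
    - [0,20,0,8.5]
    - [0,20,0,8.5]
    - [0,20,0,8.5]
    - [0,0,0,8.5]

```text
time_s: 4.7
tcp_pos: [0.4632, 0.2149, 0.2501]
ee_rot: [-171.2, 0.1, 139.9]
ft_force: [-0.1, -0.5, -0.2]
finger_gap: -0.0002
finger_force: 0.0
```

step_arm:
  targets:
    - [0,0,0,8.5]
    - [0,0,0,8.5]
    - [0,0,0,8.5]
    - [0,0,0,8.5]
    - [0,0,0,0]
    - [0,0,0,0]
    - [0,0,0,0]

```text
time_s: 5.4
tcp_pos: [0.4635, 0.2127, 0.2504]
ee_rot: [-171.2, 0.1, 173.3]
ft_force: [0.5, -0.9, 0.1]
finger_gap: -0.0002
finger_force: 0.0
```

```bash
python3 - <<'E'
from bench import bot
import cv2,pickle
c=bot.read_camera("wrist");pickle.dump(c,open("w3.pkl","wb"));cv2.imwrite("pics/w3.png",cv2.resize(c["color"],(800,500),interpolation=cv2.INTER_CUBIC))
o=bot.get_obs();print(o["time_s"],o["q"],o["tcp_pos"],o["ee_rot"],c["fx"],-c["R"].T@c["t"],o["ft_force"])
E
```

```text
5.45 [28.81307966 15.71581201  2.65413918 81.97828636 -7.18702956 35.83587304] [0.46351299 0.21272013 0.25031026] [-1.71230094e+02  9.98904485e-02  1.73301584e+02] 309.70691628693146 [0.39312332 0.24246941 0.37996479] [-0.4065486  -0.18498972 -0.30687561]
```

View pics/w3.png

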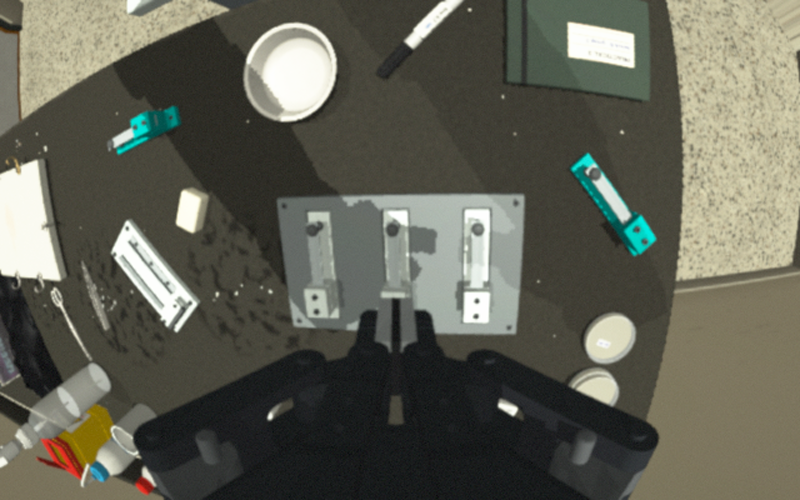

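Wrist 3 shows the tray with button tops near (315,228), (392,228), (476,228) in the enlarged view, but the limit has left the tool tilted 8.8°. Pushing against the opposite joint-6 limit should cancel this, so I'll turn on to that side.

step_arm:
  targets:
    - [0,0,0,8.55]
    - [0,0,0,8.55]
    - [0,0,0,8.55]
    - [0,0,0,8.55]
    - [0,0,0,8.55]
    - [0,0,0,8.55]
    - [0,0,0,8.55]
    - [0,0,0,8.55]

```text
time_s: 6.25
tcp_pos: [0.4635, 0.2127, 0.2503]
ee_rot: [-171.2, 0.1, -117.9]
ft_force: [0.1, -0.5, 0.7]
finger_gap: -0.0
finger_force: 0.0
```

step_arm:
  targets:
    - [0,0,0,8.55]
    - [0,0,0,8.55]
    - [0,0,0,8.55]
    - [0,0,0,8.55]
    - [0,0,0,8.55]
    - [0,0,0,8.55]
    - [0,0,0,8.55]
    - [0,0,0,8.55]

```text
time_s: 7.05
tcp_pos: [0.4634, 0.2126, 0.2504]
ee_rot: [-171.2, 0.1, -49.5]
ft_force: [0.0, -0.1, -0.5]
finger_gap: 0.0004
finger_force: 0.0
```

step_arm:
  targets:
    - [0,0,0,8.55]
    - [0,0,0,8.55]
    - [0,0,0,8.55]
    - [0,0,0,8.55]
    - [0,0,0,8.55]
    - [0,0,0,8.55]
    - [0,0,0,8.55]
    - [0,0,0,8.55]

```text
time_s: 7.85
tcp_pos: [0.4636, 0.2125, 0.2503]
ee_rot: [-171.2, 0.1, 18.9]
ft_force: [-0.3, -0.2, -0.4]
finger_gap: -0.0
finger_force: 0.0
```

step_arm:
  targets:
    - [0,0,0,8]
    - [0,0,0,8]
    - [0,0,0,0]

```text
time_s: 8.15
tcp_pos: [0.4314, 0.2769, 0.2501]
ee_rot: [-174.4, 0.2, 29.3]
ft_force: [0.3, -1.0, 0.1]
finger_gap: 0.0001
finger_force: 0.0
```

```bash
python3 - <<'E'
from bench import bot
o=bot.get_obs();print(o["time_s"],o["q"],o["tcp_pos"],o["ee_rot"])
E
```

```text
8.15 [  29.44919016   12.37581397   -1.52311151   76.30448596    5.62826647
 -179.83929813] [0.4313604  0.27686203 0.25012468] [-174.3723233     0.21917129   29.28926185]
```

step_arm:
  targets:
    - [12,-22,0,4]
    - [0,0,0,0]

```text
time_s: 8.35
tcp_pos: [0.4289, 0.2787, 0.2503]
ee_rot: [-175.9, 0.2, 30.5]
ft_force: [-0.3, 0.8, 0.7]
finger_gap: 0.0003
finger_force: 0.0
```

```bash
python3 - <<'E'
from bench import bot
o=bot.get_obs();print(o["time_s"],o["q"],o["tcp_pos"],o["ee_rot"])
E
```

```text
8.35 [  30.63911716   12.30509977   -1.49911948   76.41528903    4.12223041
 -179.89916454] [0.42886555 0.27873931 0.25026109] [-175.87816127    0.22675643   30.53854178]
```

step_arm:
  targets:
    - [12,-22,0,4]
    - [12,-22,0,4]
    - [0,0,0,0]

```text
time_s: 8.65
tcp_pos: [0.4191, 0.2867, 0.2504]
ee_rot: [-178.7, 0.3, 33.6]
ft_force: [-0.3, -0.4, -0.4]
finger_gap: 0.0001
finger_force: 0.0
```

Remaining 1.3°, at about 1.4° per row.

step_arm:
  targets:
    - [12,-22,0,4]
    - [0,0,0,0]

```text
time_s: 8.85
tcp_pos: [0.4133, 0.2899, 0.2503]
ee_rot: [179.8, 0.3, 35.1]
ft_force: [-0.2, -0.0, 1.4]
finger_gap: -0.0
finger_force: 0.0
```

step_arm:
  targets:
    - [12,-8,-10,-7.85]
    - [12,-8,-10,-7.85]
    - [12,-8,-10,-7.85]
    - [12,-8,-10,-7.85]
    - [12,-6,-10,-7.85]
    - [0,0,0,0]

```text
time_s: 9.45
tcp_pos: [0.4745, 0.2507, 0.199]
ee_rot: [179.8, 0.4, -4.5]
ft_force: [-0.2, -0.1, 0.2]
finger_gap: 0.0002
finger_force: 0.0
```

```bash
python3 - <<'E'
from h import *;import pickle
from bench import bot
np.set_printoptions(precision=4,suppress=True)
c=pickle.load(open("w3.pkl","rb"))
W=[hit(c,u*.8,v*.8,.012,True)[:2] for u,v in[(518,335),(292,327),(278,199),(525,195)]]
a,t,e=fit2([(.075,.126),(.075,-.126),(-.075,-.126),(-.075,.126)],W);print(np.degrees(a),t,e*1e3)
for u,v in[(476,228),(392,228),(316,228)]:print("btn px",hit(c,u*.8,v*.8,.0386,True))
L=[(.078,.036),(.078,-.036),(-.078,-.036),(-.078,.036)]
c=pickle.load(open("w1.pkl","rb"))
def f(pts,c,z,fish,L,n):
    W=np.array([hit(c,*p,z,fish)[:2] for p in pts]);a,t,e=fit2(L,W);print(n,np.degrees(a),t,e*1e3)
f([(221,75),(263,34.4),(350,127.4),(305.6,166)],c,.01,True,L,"w1")
f([(252,87),(272,66),(325,118),(303,140)],c,.02,True,[(.038,.014),(.038,-.014),(-.062,-.014),(-.062,.014)],"w1walls")
f([(p[0]/8*0+365+p[0]/6-.4,165+p[1]/6-.4) for p in[(42,133),(175,28),(402,318),(268,422)]],pickle.load(open("cams.pkl","rb"))["top"],.01,False,L,"top")
c=bot.read_camera("wrist");pickle.dump(c,open("w4.pkl","wb"))
cv2.imwrite("pics/w4.png",c["color"])
o=bot.get_obs();print(o["time_s"],o["q"],o["tcp_pos"],o["ee_rot"],o["ft_force"])
E
```

```text
-4.459740297798236 [0.5215 0.173 ] [[-0.4904 -2.0871]
 [-0.3859  2.7673]
 [ 0.1695 -0.8729]
 [ 0.7069  0.1926]]
btn px [0.4783 0.2536 0.0386]
btn px [0.4724 0.177  0.0386]
btn px [0.4661 0.1029 0.0386]
w1 37.76292904755162 [ 0.5171 -0.1761] [[ 0.4025  1.3435]
 [ 1.0426 -0.1877]
 [-0.4217 -0.7157]
 [-1.0233 -0.4402]]
w1walls 39.684582232937544 [ 0.5223 -0.1732] [[ 7.0938  2.3666]
 [ 2.8294  6.185 ]
 [-7.9646 -1.3639]
 [-1.9586 -7.1877]]
top 37.84117333638315 [ 0.5176 -0.1781] [[ 0.1787 -1.1869]
 [-2.2751 -0.0242]
 [ 0.4694  1.1847]
 [ 1.627   0.0265]]
9.5 [  27.8792   16.0385   -3.7911   70.5649    0.0659 -147.9461] [0.4739 0.2511 0.1997] [179.8465   0.3694  -4.1755] [-0.662  -0.2909 -0.0729]
```

View pics/w4.png

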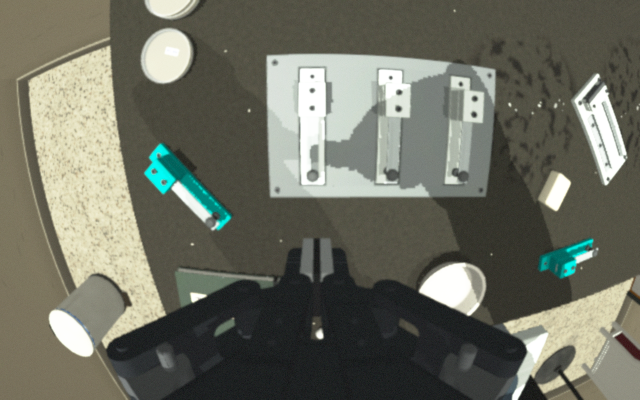

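Wrist 4: tool upright again; left button at (313,176), middle (386,178), right (462,177); the grey beams again, with the turquoise one at (190,190) outside the tray.

```bash
python3 - <<'E'
from h import *;import pickle
np.set_printoptions(precision=4,suppress=True)
c=pickle.load(open("w4.pkl","rb"))
W=[hit(c,u,v,.012,True)[:2] for u,v in[(267,54),(495,68),(488,195),(270,197)]]
a,t,e=fit2([(.075,.126),(.075,-.126),(-.075,-.126),(-.075,.126)],W);print(np.degrees(a),t,e*1e3)
for p in[(313,176),(386,178),(462,177)]:print("btn px",hit(c,*p,.0386,True))
R=np.array([[np.cos(a),-np.sin(a)],[np.sin(a),np.cos(a)]])
for y in(.08,0,-.08):print(y,"origin",R@[0,y]+t,"button",R@[-.046,y]+t,"block",R@[.028,y]+t)
# block top corners of left beam
for p in[(300,70),(326,70),(300,115),(325,115)]:print("blk",hit(c,*p,.046,True))
E
```

```text
-4.053152635517007 [0.5212 0.1706] [[-0.9097 -0.0176]
 [ 0.2939 -0.7942]
 [ 0.3292  2.402 ]
 [ 0.2866 -1.5902]]
btn px [0.4806 0.2542 0.0386]
btn px [0.4732 0.1828 0.0386]
btn px [0.4689 0.0993 0.0386]
0.08 origin [0.5268 0.2504] button [0.4809 0.2537] block [0.5547 0.2485]
0 origin [0.5212 0.1706] button [0.4753 0.1739] block [0.5491 0.1687]
-0.08 origin [0.5155 0.0908] button [0.4696 0.0941] block [0.5434 0.0889]
blk [0.5815 0.2577 0.046 ]
blk [0.5796 0.2345 0.046 ]
blk [0.5403 0.2612 0.046 ]
blk [0.5384 0.2386 0.046 ]
```

step_arm:
  targets:
    - [3,1,-30,0]
    - [3.5,0.5,-40,0]
    - [0,0,-40,0]
    - [0,0,-25,0]
    - [0,0,-6,0]
    - [0,0,0,0]

```text
time_s: 10.1
tcp_pos: [0.48, 0.2533, 0.0594]
ee_rot: [179.9, 0.3, -4.1]
ft_force: [0.4, 0.4, -0.0]
finger_gap: -0.0003
finger_force: 0.0
```

step_arm:
  targets:
    - [0,0,-2,0]
    - [0,0,-2,0]
    - [0,0,-1,0]
    - [0,0,-1,0]
    - [0,0,0,0]

```text
time_s: 10.6
tcp_pos: [0.4806, 0.2531, 0.0535]
ee_rot: [179.9, 0.3, -4.3]
ft_force: [1.0, -0.8, 0.4]
finger_gap: 0.0003
finger_force: 0.0
```

step_arm:
  targets:
    - [0,0,-2,0]
    - [0,0,-2,0]
    - [0,0,-1,0]
    - [0,0,-1,0]
    - [0,0,0,0]

```text
time_s: 11.1
tcp_pos: [0.4805, 0.2531, 0.0473]
ee_rot: [179.9, 0.3, -4.3]
ft_force: [0.5, 0.1, 2.5]
finger_gap: 0.0
finger_force: 1.2
```

step_arm:
  targets:
    - [0,0,-1,0]
    - [0,0,-1,0]
    - [0,0,0,0]

```text
time_s: 11.4
tcp_pos: [0.4804, 0.2531, 0.0453]
ee_rot: [179.9, 0.3, -4.3]
ft_force: [-1.3, 0.5, 4.4]
finger_gap: 0.0001
finger_force: 2.3
```

step_arm:
  targets:
    - [0,0,-0.5,0]
    - [0,0,-0.5,0]
    - [0,0,0,0]

```text
time_s: 11.7
tcp_pos: [0.4804, 0.2531, 0.0443]
ee_rot: [179.9, 0.3, -4.3]
ft_force: [-2.9, -0.1, 6.6]
finger_gap: 0.0002
finger_force: 2.8
```

step_arm:
  targets:
    - [0,0,-0.5,0]
    - [0,0,-0.5,0]
    - [0,0,0,0]

```text
time_s: 12.0
tcp_pos: [0.4805, 0.2531, 0.0434]
ee_rot: [179.9, 0.3, -4.3]
ft_force: [-2.2, -0.5, 7.0]
finger_gap: 0.0002
finger_force: 3.3
```

step_arm:
  targets:
    - [0,0,-0.5,0]
    - [0,0,-0.5,0]
    - [0,0,0,0]

```text
time_s: 12.3
tcp_pos: [0.4805, 0.2532, 0.0426]
ee_rot: [179.9, 0.3, -4.3]
ft_force: [-2.6, 0.4, 8.3]
finger_gap: -0.0001
finger_force: 3.9
```

step_arm:
  targets:
    - [0,0,-0.5,0]
    - [0,0,-0.5,0]
    - [0,0,0,0]

```text
time_s: 12.6
tcp_pos: [0.4805, 0.2532, 0.0416]
ee_rot: [179.9, 0.3, -4.3]
ft_force: [-3.0, -0.5, 9.3]
finger_gap: 0.0003
finger_force: 4.4
```

step_arm:
  targets:
    - [0,0,-0.4,0]
    - [0,0,-0.4,0]
    - [0,0,0,0]

```text
time_s: 12.9
tcp_pos: [0.4805, 0.2532, 0.041]
ee_rot: [179.9, 0.3, -4.3]
ft_force: [-3.6, -0.5, 9.2]
finger_gap: -0.0001
finger_force: 5.0
```

step_arm:
  targets:
    - [0,0,-0.5,0]
    - [0,0,-0.5,0]
    - [0,0,0,0]

```text
time_s: 13.2
tcp_pos: [0.4806, 0.2533, 0.0405]
ee_rot: [179.9, 0.3, -4.3]
ft_force: [-4.0, -0.9, 16.2]
finger_gap: -0.0
finger_force: 8.1
```

Left: about 1.2 N/mm, on the stop at about 8 mm. Next, the middle one.

step_arm:
  targets:
    - [0,0,0,0]
    - [0,0,5,0]
    - [0,0,20,0]
    - [-2,-26,0,0]
    - [-2,-27,0,0]
    - [-1.5,-26.5,0,0]
    - [0,0,-8,0]
    - [0,0,-5,0]

```text
time_s: 14.0
tcp_pos: [0.4751, 0.1733, 0.0509]
ee_rot: [179.9, 0.3, -4.3]
ft_force: [-0.4, -0.1, -0.8]
finger_gap: -0.0002
finger_force: 0.0
```

step_arm:
  targets:
    - [0,0,-1,0]
    - [0,0,-1,0]
    - [0,0,-1,0]
    - [0,0,0,0]

```text
time_s: 14.4
tcp_pos: [0.475, 0.1741, 0.0484]
ee_rot: [179.9, 0.3, -4.2]
ft_force: [-0.7, 0.4, 0.2]
finger_gap: 0.0002
finger_force: 0.2
```

step_arm:
  targets:
    - [0,0,-1,0]
    - [0,0,-1,0]
    - [0,0,0,0]

```text
time_s: 14.7
tcp_pos: [0.4751, 0.1737, 0.0465]
ee_rot: [179.9, 0.3, -4.3]
ft_force: [0.2, 0.5, 1.3]
finger_gap: -0.0
finger_force: 0.5
```

step_arm:
  targets:
    - [0,0,-0.6,0]
    - [0,0,-0.6,0]
    - [0,0,0,0]

```text
time_s: 15.0
tcp_pos: [0.4751, 0.1736, 0.0453]
ee_rot: [179.9, 0.3, -4.3]
ft_force: [0.4, 0.9, 1.7]
finger_gap: -0.0002
finger_force: 0.8
```

step_arm:
  targets:
    - [0,0,-0.5,0]
    - [0,0,-0.5,0]
    - [0,0,0,0]

```text
time_s: 15.3
tcp_pos: [0.4751, 0.1736, 0.0443]
ee_rot: [179.9, 0.3, -4.3]
ft_force: [0.1, 0.7, 1.4]
finger_gap: 0.0
finger_force: 0.9
```

Soft so far (about 0.4 N/mm).

step_arm:
  targets:
    - [0,0,-0.6,0]
    - [0,0,-0.6,0]
    - [0,0,0,0]

```text
time_s: 15.6
tcp_pos: [0.4751, 0.1736, 0.043]
ee_rot: [179.9, 0.3, -4.3]
ft_force: [-0.3, 2.0, 2.0]
finger_gap: 0.0002
finger_force: 1.2
```

step_arm:
  targets:
    - [0,0,-0.5,0]
    - [0,0,-0.5,0]
    - [0,0,0,0]

```text
time_s: 15.9
tcp_pos: [0.4751, 0.1737, 0.0424]
ee_rot: [179.9, 0.3, -4.3]
ft_force: [-1.3, 1.4, 6.9]
finger_gap: 0.0002
finger_force: 3.4
```

step_arm:
  targets:
    - [0,0,-0.5,0]
    - [0,0,0,0]

```text
time_s: 16.1
tcp_pos: [0.4751, 0.1737, 0.0421]
ee_rot: [179.9, 0.3, -4.3]
ft_force: [-1.9, 1.8, 9.8]
finger_gap: -0.0001
finger_force: 4.9
```

Middle: on the stop at about 6.5 mm, 0.37 N/mm. Now the right one.

step_arm:
  targets:
    - [0,0,0,0]
    - [0,0,5,0]
    - [0,0,20,0]
    - [-2,-27,0,0]
    - [-2,-27,0,0]
    - [-1.7,-26,0,0]
    - [0,0,-8,0]
    - [0,0,-6.5,0]

```text
time_s: 16.9
tcp_pos: [0.4693, 0.0932, 0.0517]
ee_rot: [179.9, 0.3, -4.4]
ft_force: [-0.7, 0.6, -0.4]
finger_gap: 0.0
finger_force: 0.0
```

step_arm:
  targets:
    - [0,0,-1,0]
    - [0,0,-1,0]
    - [0,0,-1,0]
    - [0,0,0,0]

```text
time_s: 17.3
tcp_pos: [0.4693, 0.0941, 0.049]
ee_rot: [179.9, 0.3, -4.2]
ft_force: [-0.7, 0.4, 0.7]
finger_gap: -0.0002
finger_force: 0.3
```

step_arm:
  targets:
    - [0,0,-0.7,0]
    - [0,0,-0.7,0]
    - [0,0,0,0]

```text
time_s: 17.6
tcp_pos: [0.4693, 0.0938, 0.0478]
ee_rot: [179.9, 0.3, -4.3]
ft_force: [-2.6, 0.6, 1.8]
finger_gap: 0.0002
finger_force: 1.1
```

step_arm:
  targets:
    - [0,0,-0.7,0]
    - [0,0,-0.7,0]
    - [0,0,0,0]

```text
time_s: 17.9
tcp_pos: [0.4693, 0.0937, 0.0463]
ee_rot: [179.9, 0.3, -4.3]
ft_force: [-1.6, 2.0, 3.1]
finger_gap: 0.0
finger_force: 2.1
```

step_arm:
  targets:
    - [0,0,-0.6,0]
    - [0,0,-0.6,0]
    - [0,0,0,0]

```text
time_s: 18.2
tcp_pos: [0.4693, 0.0937, 0.0452]
ee_rot: [179.9, 0.3, -4.3]
ft_force: [-3.0, 1.3, 5.7]
finger_gap: -0.0001
finger_force: 2.9
```

step_arm:
  targets:
    - [0,0,-0.5,0]
    - [0,0,0,0]

```text
time_s: 18.4
tcp_pos: [0.4693, 0.0937, 0.0447]
ee_rot: [179.9, 0.3, -4.3]
ft_force: [-1.9, 3.4, 6.8]
finger_gap: 0.0
finger_force: 3.2
```

step_arm:
  targets:
    - [0,0,-0.5,0]
    - [0,0,0,0]

```text
time_s: 18.6
tcp_pos: [0.4693, 0.0938, 0.0443]
ee_rot: [179.9, 0.3, -4.3]
ft_force: [-3.2, 2.1, 9.6]
finger_gap: -0.0002
finger_force: 4.4
```

step_arm:
  targets:
    - [0,0,-0.4,0]
    - [0,0,0,0]

```text
time_s: 18.8
tcp_pos: [0.4693, 0.0938, 0.0441]
ee_rot: [179.9, 0.3, -4.3]
ft_force: [-4.6, 2.2, 12.1]
finger_gap: 0.0001
finger_force: 5.7
```

Right: about 1.4 N/mm, stop at about 4.7 mm. The softest is the middle beam. I'll hold briefly, then go to its block.

step_arm:
  targets:
    - [0,0,-0.2,0]
    - [0,0,0,0]
    - [0,0,5,0]
    - [0,0,35,0]
    - [10,10,30,0]
    - [33,33,0,0]
    - [33.5,32,0,0]
    - [0,0,0,0]

```text
time_s: 19.6
tcp_pos: [0.55, 0.1717, 0.1132]
ee_rot: [180.0, 0.1, -4.2]
ft_force: [0.7, -0.2, -0.8]
finger_gap: -0.0002
finger_force: 0.0
```

step_arm:
  targets:
    - [0,0,0,0]
    - [0,0,0,0]
    - [0,0,-20,0]
    - [0,0,-30,0]
    - [0,0,-20,0]
    - [0,0,-8,0]
    - [0,0,0,0]
  claw: 0.65

```text
time_s: 20.3
tcp_pos: [0.5447, 0.1677, 0.0348]
ee_rot: [179.8, 0.4, -4.3]
ft_force: [0.0, -0.1, 0.6]
finger_gap: 0.0556
finger_force: 0.0
```

step_arm:
  targets:
    - [1,1,-5.5,0]
    - [0,0,0,0]

```text
time_s: 20.5
tcp_pos: [0.5473, 0.1696, 0.0305]
ee_rot: [179.9, 0.2, -4.3]
ft_force: [1.2, 0.5, 0.1]
finger_gap: 0.0554
finger_force: 0.0
```

step_arm:
  targets:
    - [0,0,0,0]
    - [0,0,0,0]
    - [0,0,0,0]
    - [0,0,0,0]
    - [0,0,0,0]
  claw: 0.0
  grip_force: 45

```text
time_s: 21.0
tcp_pos: [0.5472, 0.1697, 0.0307]
ee_rot: [179.9, 0.2, -4.3]
ft_force: [-0.8, -1.0, 6.8]
finger_gap: 0.0232
finger_force: 45.1
```

step_arm:
  targets:
    - [0,0,5,0]
    - [0,0,10,0]
    - [0,0,15,0]
    - [0,0,25,0]
    - [0,0,25,0]
    - [0,0,15,0]
    - [0,0,0,0]

```text
time_s: 21.7
tcp_pos: [0.5481, 0.17, 0.1277]
ee_rot: [180.0, 0.1, -4.3]
ft_force: [-0.6, 0.4, -1.3]
finger_gap: 0.0237
finger_force: 44.4
```

step_arm:
  targets:
    - [0,-9,0,-8.5]
    - [0,-9,0,-8.5]
    - [0,-9,0,-8.5]
    - [0,-9,0,-8.5]
    - [0,-9,0,-8.5]
    - [0,-9,0,-8.5]
    - [0,-9,0,-8.5]
    - [0,-9,0,-8.5]

```text
time_s: 22.5
tcp_pos: [0.5462, 0.0971, 0.124]
ee_rot: [179.8, 0.3, -72.6]
ft_force: [0.3, -0.5, -1.7]
finger_gap: 0.023
finger_force: 44.3
```

step_arm:
  targets:
    - [-0.5,-10,0,-8.5]
    - [-0.5,-10,0,-8.5]
    - [-0.5,-10,0,-8.5]
    - [-0.5,-10,0,-8.5]
    - [-0.5,-10,0,-8.5]
    - [-0.5,-10,0,-8.5]
    - [-0.5,-10,0,-8.5]
    - [-0.5,-10,0,-8.5]

```text
time_s: 23.3
tcp_pos: [0.5421, 0.0172, 0.1241]
ee_rot: [179.8, 0.2, -140.6]
ft_force: [-0.6, -0.3, -1.9]
finger_gap: 0.0234
finger_force: 44.3
```

step_arm:
  targets:
    - [-0.5,-10,0,-8.5]
    - [-0.5,-10,0,-8.5]
    - [-0.5,-10,0,-8.5]
    - [-0.5,-10,0,-8.5]
    - [-0.5,-10,0,-8.5]
    - [-0.5,-10,0,-8.5]
    - [-0.5,-10,0,-8.5]
    - [-0.5,-10,0,-8.5]

```text
time_s: 24.1
tcp_pos: [0.5382, -0.0627, 0.1241]
ee_rot: [179.9, 0.2, 151.4]
ft_force: [-0.4, -0.0, -1.5]
finger_gap: 0.0234
finger_force: 44.3
```

step_arm:
  targets:
    - [-0.5,-10,0,-8.5]
    - [-0.5,-10,0,-8.5]
    - [-0.5,-10,0,-8.5]
    - [-0.5,-10,0,-8.5]
    - [-0.5,-10,0,-8.5]
    - [-0.5,-10,0,-8.5]
    - [-0.5,-10,0,-8.5]
    - [-0.5,-10,0,-8.5]

```text
time_s: 24.9
tcp_pos: [0.5342, -0.1426, 0.124]
ee_rot: [180.0, 0.3, 83.4]
ft_force: [0.8, -0.6, -2.7]
finger_gap: 0.0236
finger_force: 44.3
```

step_arm:
  targets:
    - [-1,-5,0,-8.5]
    - [-1,-5,0,-8.5]
    - [-1,-4,0,-8.5]
    - [-1,-4,0,-8.5]
    - [0,0,0,-8.5]
    - [0,0,0,-3]
    - [0,0,0,0]
    - [0,0,0,0]

```text
time_s: 25.7
tcp_pos: [0.5305, -0.1603, 0.1244]
ee_rot: [179.9, 0.3, 38.3]
ft_force: [0.2, -0.5, -1.6]
finger_gap: 0.0233
finger_force: 44.3
```

```bash
python3 - <<'E'
from h import *;import pickle
from bench import bot
c=bot.read_camera("wrist");pickle.dump(c,open("w5.pkl","wb"));t=bot.read_camera("top");pickle.dump(t,open("t5.pkl","wb"))
o=bot.get_obs();print(o["time_s"],o["tcp_pos"],o["ee_rot"])
im=cv2.resize(c["color"][0:250,120:520],None,fx=2,fy=2,interpolation=cv2.INTER_CUBIC)
a=np.radians(37.8);u=np.array([np.cos(a),np.sin(a)]);n=np.array([-u[1],u[0]]);O=np.array([.522,-.1735])
for x,y,z in[(72,36,10),(72,-36,10),(-84,36,10),(-84,-36,10),(48,14,25.6),(48,-14,25.6),(38,14,20),(38,-14,20),(62,14,25.6),(62,-14,25.6)]:
    P=[*(O+u*x/1e3+n*y/1e3),z/1e3];p=proj(c,P,True);q=(int((p[0]-120)*2),int(p[1]*2));cv2.circle(im,q,2,(0,0,255),-1);print(x,y,z,np.round(p,1))
a=np.radians(o["ee_rot"][2]);u=np.array([np.cos(a),np.sin(a)]);n=np.array([-u[1],u[0]]);O=o["tcp_pos"][:2]-.0265*u;zb=o["tcp_pos"][2]-.0247
for x,y,z in[(60,12,8),(60,-12,8),(44,12,40),(44,-12,40),(12,12,40)]:
    p=proj(c,[*(O+u*x/1e3+n*y/1e3),zb+z/1e3],True);print("beam",x,y,np.round(p,1));cv2.circle(im,(int((p[0]-120)*2),int(p[1]*2)),2,(0,200,0),-1)
cv2.imwrite("pics/w5.png",im)
E
```

```text
25.8 [ 0.53062315 -0.16031571  0.12463732] [179.91279695   0.31861784  38.31742647]
72 36 10 [279.2 127.4]
72 -36 10 [369.9 128.5]
-84 36 10 [284.2 295.1]
-84 -36 10 [359.2 295.4]
48 14 25.6 [306.2 160.6]
48 -14 25.6 [343.4 161. ]
38 14 20 [306.4 172. ]
38 -14 20 [342.4 172.3]
62 14 25.6 [306.3 142.2]
62 -14 25.6 [343.9 142.6]
beam 60 12 [294.  190.1]
beam 60 -12 [342.5 190. ]
beam 44 12 [289.7 248.2]
beam 44 -12 [347.4 248.1]
beam 12 12 [292.4 309.1]
```

View pics/w5.png

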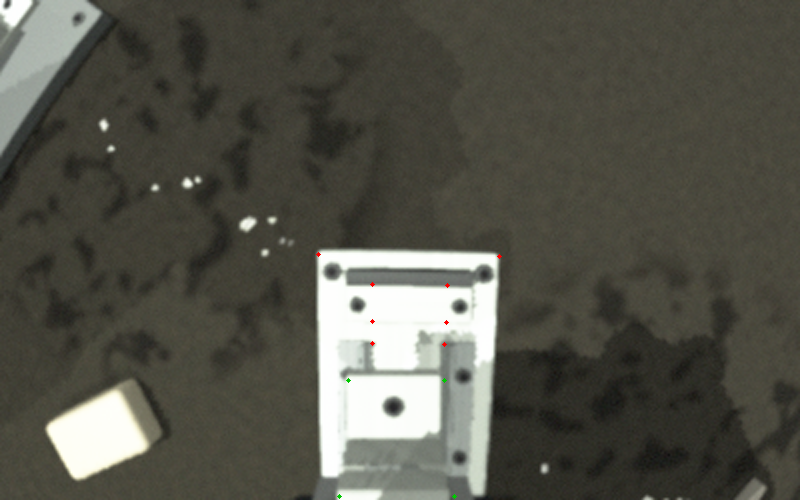

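The mount's corners sit at (318,249) and (499,255), and the bridge's front edge lies around y 322, both close to prediction. The toe edge (347,373)-(442,374) is about 1.5 mm further forward than assumed. Shift by (-1.6,-7.9), turn -0.5°, then lower.

step_arm:
  targets:
    - [-0.8,-4,-10,-0.5]
    - [-0.8,-3.9,-20,0]
    - [0,0,-25,0]
    - [0,0,-15,0]
    - [0,0,-5,0]
    - [0,0,0,0]
    - [0,0,0,0]

```text
time_s: 26.5
tcp_pos: [0.5296, -0.1685, 0.0505]
ee_rot: [179.9, 0.3, 37.7]
ft_force: [-0.1, -0.6, -1.8]
finger_gap: 0.0231
finger_force: 44.3
```

step_arm:
  targets:
    - [0,0,-2,0]
    - [0,0,-2,0]
    - [0,0,-2,0]
    - [0,0,0,0]

```text
time_s: 26.9
tcp_pos: [0.5291, -0.1683, 0.0439]
ee_rot: [179.9, 0.3, 37.7]
ft_force: [0.2, 1.0, -2.5]
finger_gap: 0.023
finger_force: 44.3
```

step_arm:
  targets:
    - [0,0,-1.5,0]
    - [0,0,-1.5,0]
    - [0,0,-1,0]
    - [0,0,0,0]

```text
time_s: 27.3
tcp_pos: [0.5291, -0.1683, 0.0398]
ee_rot: [179.9, 0.3, 37.7]
ft_force: [-0.6, 0.6, -2.2]
finger_gap: 0.0235
finger_force: 44.3
```

step_arm:
  targets:
    - [0,0,-1,0]
    - [0,0,-1,0]
    - [0,0,-1,0]
    - [0,0,0,0]

```text
time_s: 27.7
tcp_pos: [0.5291, -0.1683, 0.0368]
ee_rot: [179.9, 0.3, 37.7]
ft_force: [-0.3, -0.6, -1.4]
finger_gap: 0.0234
finger_force: 44.3
```

step_arm:
  targets:
    - [0,0,-0.7,0]
    - [0,0,-0.7,0]
    - [0,0,0,0]

```text
time_s: 28.0
tcp_pos: [0.5291, -0.1683, 0.0355]
ee_rot: [179.9, 0.3, 37.7]
ft_force: [-0.6, -0.3, -2.3]
finger_gap: 0.0232
finger_force: 44.3
```

step_arm:
  targets:
    - [0,0,-0.5,0]
    - [0,0,-0.5,0]
    - [0,0,0,0]

```text
time_s: 28.3
tcp_pos: [0.5292, -0.1684, 0.0347]
ee_rot: [179.9, 0.3, 37.7]
ft_force: [-0.5, -0.4, -0.2]
finger_gap: 0.0237
finger_force: 44.5
```

step_arm:
  targets:
    - [1.6,1.2,0,0]
    - [1.6,1.2,0,0]
    - [1.6,1.2,0,0]
    - [0,0,0,0]

```text
time_s: 28.7
tcp_pos: [0.5344, -0.1646, 0.0347]
ee_rot: [179.9, 0.3, 37.7]
ft_force: [-0.8, -0.6, 1.0]
finger_gap: 0.0235
finger_force: 44.7
```

step_arm:
  targets:
    - [1.6,1.2,0,0]
    - [1.6,1.2,0,0]
    - [1.6,1.3,0,0]
    - [0,0,0,0]

```text
time_s: 29.1
tcp_pos: [0.5392, -0.1609, 0.0347]
ee_rot: [179.9, 0.3, 37.7]
ft_force: [-1.8, -1.3, 2.9]
finger_gap: 0.0235
finger_force: 45.0
```

step_arm:
  targets:
    - [0.8,0.6,0.3,0]
    - [0.8,0.6,0,0]
    - [0.8,0.6,0,0]
    - [0.8,0.6,0,0]
    - [0,0,0,0]

```text
time_s: 29.6
tcp_pos: [0.5421, -0.1584, 0.0347]
ee_rot: [179.9, 0.3, 37.7]
ft_force: [0.2, -0.5, -1.2]
finger_gap: 0.0234
finger_force: 44.4
```

step_arm:
  targets:
    - [0.4,0.3,0,0]
    - [0.4,0.3,0,0]
    - [0,0,0,0]

```text
time_s: 29.9
tcp_pos: [0.5429, -0.158, 0.0349]
ee_rot: [179.9, 0.3, 37.7]
ft_force: [-0.2, -0.1, -2.4]
finger_gap: 0.0232
finger_force: 44.4
```

step_arm:
  targets:
    - [0.4,0.3,0,0]
    - [0.4,0.3,0,0]
    - [0,0,0,0]

```text
time_s: 30.2
tcp_pos: [0.5436, -0.1574, 0.0349]
ee_rot: [179.9, 0.3, 37.7]
ft_force: [-0.1, -0.4, -2.4]
finger_gap: 0.0233
finger_force: 44.4
```

step_arm:
  targets:
    - [0.4,0.3,0,0]
    - [0.4,0.3,0,0]
    - [0,0,0,0]

```text
time_s: 30.5
tcp_pos: [0.5437, -0.1573, 0.0349]
ee_rot: [179.9, 0.4, 37.7]
ft_force: [-3.0, -3.3, 1.7]
finger_gap: 0.0234
finger_force: 44.8
```

step_arm:
  targets:
    - [0.4,0.3,0,0]
    - [0,0,0,0]

```text
time_s: 30.7
tcp_pos: [0.5437, -0.1573, 0.0349]
ee_rot: [179.9, 0.4, 37.7]
ft_force: [-6.3, -4.6, 2.2]
finger_gap: 0.0228
finger_force: 45.0
```

step_arm:
  targets:
    - [0.4,0.3,0,0]
    - [0,0,0,0]

```text
time_s: 30.9
tcp_pos: [0.5437, -0.1573, 0.035]
ee_rot: [179.9, 0.5, 37.7]
ft_force: [-7.7, -6.8, 3.0]
finger_gap: 0.0232
finger_force: 45.1
```

End wall met after 18 mm at about 10 N, where expected. Relax and release.

step_arm:
  targets:
    - [-0.7,-0.5,-0.3,0]
    - [0,0,0,0]

```text
time_s: 31.1
tcp_pos: [0.5436, -0.1573, 0.0347]
ee_rot: [179.9, 0.4, 37.7]
ft_force: [-5.5, -3.9, 2.2]
finger_gap: 0.0234
finger_force: 45.1
```

step_arm:
  targets:
    - [0,0,0,0]
    - [0,0,0,0]
    - [0,0,0,0]
  claw: 0.55

```text
time_s: 31.4
tcp_pos: [0.5449, -0.1566, 0.0347]
ee_rot: [179.9, 0.3, 37.7]
ft_force: [-0.0, -0.8, -0.0]
finger_gap: 0.0468
finger_force: 0.0
```

step_arm:
  targets:
    - [0,0,10,0]
    - [0,0,20,0]
    - [0,0,30,0]
    - [0,0,10,0]
    - [0,0,0,0]

```text
time_s: 31.9
tcp_pos: [0.5458, -0.157, 0.1065]
ee_rot: [179.7, 0.2, 37.7]
ft_force: [-0.3, 0.0, 0.4]
finger_gap: 0.0467
finger_force: 0.0
```

```bash
python3 - <<'E'
from h import *;import pickle
from bench import bot
o=bot.get_obs();print(o["time_s"],o["tcp_pos"],o["ee_rot"])
t0=pickle.load(open("t5.pkl","rb"))["color"]
a=np.radians(37.7);u=np.array([np.cos(a),np.sin(a)]);T=np.array([.5437,-.1573])
print("button",T-.071*u)
E
```

```text
31.9 [ 0.54577606 -0.15696753  0.1065147 ] [1.79715747e+02 1.66624568e-01 3.77399397e+01]
button [ 0.48752313 -0.20071842]
```

step_arm:
  targets:
    - [-19,-14.5,0,0]
    - [-19,-14.5,0,0]
    - [-19.5,-14.5,0,0]
    - [0,0,-15,0]
    - [0,0,-20,0]
    - [0,0,-10,0]
    - [0,0,0,0]
    - [0,0,0,0]
  claw: 0.0

```text
time_s: 32.7
tcp_pos: [0.487, -0.2, 0.0594]
ee_rot: [179.9, 0.3, 37.7]
ft_force: [1.1, 0.4, 0.5]
finger_gap: -0.0002
finger_force: 0.0
```

```bash
python3 - <<'E'
from h import *;import pickle
from bench import bot
o=bot.get_obs();print(o["time_s"],o["tcp_pos"],o["ee_rot"],o["finger_gap"])
E
```

```text
32.7 [ 0.48697034 -0.2000292   0.05939373] [179.92885627   0.31928801  37.74608153] -0.00018967213110266927
```

step_arm:
  targets:
    - [0.3,-0.4,-2,0]
    - [0,0,-2,0]
    - [0,0,-1,0]
    - [0,0,-1,0]
    - [0,0,0,0]

```text
time_s: 33.2
tcp_pos: [0.4873, -0.2006, 0.0536]
ee_rot: [179.9, 0.3, 37.7]
ft_force: [0.0, 0.3, -0.1]
finger_gap: 0.0001
finger_force: 0.0
```

step_arm:
  targets:
    - [0,0,-0.7,0]
    - [0,0,-0.7,0]
    - [0,0,-0.6,0]
    - [0,0,0,0]

```text
time_s: 33.6
tcp_pos: [0.4873, -0.2006, 0.0515]
ee_rot: [179.9, 0.3, 37.7]
ft_force: [-0.4, 0.1, 0.9]
finger_gap: -0.0005
finger_force: 0.3
```

step_arm:
  targets:
    - [0,0,-0.5,0]
    - [0,0,-0.5,0]
    - [0,0,0,0]

```text
time_s: 33.9
tcp_pos: [0.4873, -0.2007, 0.0506]
ee_rot: [179.9, 0.3, 37.7]
ft_force: [-0.7, -0.8, 1.3]
finger_gap: 0.0002
finger_force: 0.5
```

step_arm:
  targets:
    - [0,0,-0.5,0]
    - [0,0,-0.5,0]
    - [0,0,0,0]

```text
time_s: 34.2
tcp_pos: [0.4873, -0.2006, 0.0495]
ee_rot: [179.9, 0.3, 37.7]
ft_force: [-0.3, -0.7, 0.9]
finger_gap: -0.0003
finger_force: 0.7
```

Soft as expected; on to the stop (about 0.0467).

step_arm:
  targets:
    - [0,0,-0.5,0]
    - [0,0,-0.5,0]
    - [0,0,0,0]

```text
time_s: 34.5
tcp_pos: [0.4873, -0.2006, 0.0485]
ee_rot: [179.9, 0.3, 37.7]
ft_force: [0.1, -1.4, 1.4]
finger_gap: -0.0004
finger_force: 0.9
```

step_arm:
  targets:
    - [0,0,-0.5,0]
    - [0,0,-0.5,0]
    - [0,0,0,0]

```text
time_s: 34.8
tcp_pos: [0.4873, -0.2007, 0.0476]
ee_rot: [179.9, 0.3, 37.7]
ft_force: [-1.6, -1.3, 2.4]
finger_gap: 0.0001
finger_force: 1.1
```

step_arm:
  targets:
    - [0,0,-0.5,0]
    - [0,0,-0.3,0]
    - [0,0,0,0]

```text
time_s: 35.1
tcp_pos: [0.4873, -0.2006, 0.0468]
ee_rot: [179.9, 0.3, 37.7]
ft_force: [-1.2, -0.5, 2.8]
finger_gap: -0.0001
finger_force: 1.2
```

step_arm:
  targets:
    - [0,0,-0.4,0]
    - [0,0,-0.4,0]
    - [0,0,0,0]

```text
time_s: 35.4
tcp_pos: [0.4874, -0.2007, 0.0463]
ee_rot: [179.9, 0.3, 37.7]
ft_force: [-3.0, -1.3, 7.4]
finger_gap: -0.0001
finger_force: 3.5
```

step_arm:
  targets:
    - [0,0,-0.3,0]
    - [0,0,-0.2,0]
    - [0,0,0,0]
    - [0,0,0,0]

```text
time_s: 35.8
tcp_pos: [0.4874, -0.2007, 0.0461]
ee_rot: [179.9, 0.3, 37.7]
ft_force: [-4.0, -0.3, 9.2]
finger_gap: 0.0
finger_force: 4.8
```

step_arm:
  targets:
    - [0,0,3,0]
    - [0,0,10,0]
    - [0,0,30,0]
    - [0,0,40,0]
    - [0,0,40,0]
    - [0,0,0,0]
    - [0,0,0,0]
    - [0,0,0,0]

```text
time_s: 36.6
tcp_pos: [0.4868, -0.2003, 0.1678]
ee_rot: [180.0, 0.3, 37.7]
ft_force: [0.3, 0.1, -0.5]
finger_gap: 0.0001
finger_force: 0.0
```

```bash
python3 - <<'E'
from bench import bot
o=bot.get_obs();print(o["time_s"],o["tcp_pos"],o["ft_force"]);print(bot.finish_job())
E
```

```text
36.6 [ 0.48682525 -0.20029143  0.16781763] [ 0.32466447  0.13959968 -0.48481648]
the job is handed in; nothing more can be done
None
```

The middle beam was the softest (about 0.4 N/mm, against roughly 1.2 left and 1.4 right). It is in the mount against the end wall, was pressed to its stop again there, and the job was handed in at 36.6 s. Full seating was judged from contact force and position, without a final picture, and the hand-in returned no verdict.

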